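# Fetch the spanner from behind the tool holder and stop pin

## Task

The spanner on the wooden setup board is blocked by the tool holder and the stop pin standing in front of it. Stand both of them upright on the brown cork side mat, then take the spanner out and lay it flat across both rests of the aluminium stand, centred, either way round; only then put the tool holder and the stop pin back upright on the setup board, each in the ringed spot it came from. Leave the hex key and the collet nut where they lie.

Things in the scene. Friction and masses are not known exactly. Their poses are not given: they have to be found in the camera images.
- holder_mid (a point): Steel tool holder, round, 110 mm tall, upright on its black nut in either ringed spot of the board; point on its axis 55 mm above its foot, z up. From the foot: nut 50 mm in diameter (0-26 mm), neck 44 (26-51), flange 63 (51-78; grip here, at 63 mm), slightly tapered shank 47 (78-110). About 0.62 kg.
- stop_pin_mid (a point): Steel stop pin standing upright, 63 mm tall; this point is on its axis half-way up, 31.5 mm above its foot; z up. Foot 30 mm in diameter up to 27 mm, above it a stem 20 mm in diameter up to the top (grip the stem). 0.17 kg. At the start it stands in the other ringed spot of the setup board.
- spanner_mid (a point): Steel spanner 174 mm long lying flat on the two rests at the back of the board; point at mid-length, half-way up the shank (3 mm above its underside). x along its length, z up. Shank 12 mm wide, 6 thick from x = -60 to 50 mm; heads up to 31 mm wide (ring head 10 thick). 0.14 kg. Grip across the shank between the rests.
- setup_board: Fixed plywood board 200 (x) x 220 (y) x 12 mm; origin: centre of its underside, z up. On its top two ringed standing spots (74 mm rings) at (x, y) = (-28, 42) and (-28, -42) mm; behind them two black rests at x = 35, y = -32 and 32 mm, each 14 mm long (y), groove floor 20 mm above the board, 5 mm higher lips 32 mm apart. The spanner lies on them along y.
- side_mat: Fixed flat brown cork mat 250 (x) x 120 (y) x 5 mm on the worktop, the side area; origin at the centre of its underside, z up. A collet nut lies on it near x = +95 mm; the rest is empty.
- spanner_stand: Fixed aluminium stand: plate 110 (x) x 64 (y) x 10 mm, origin: centre of its underside, z up. Two black rests at x = -32 and 32 mm, y = 0, each 14 mm long (x), groove floor 30 mm above the origin, 5 mm higher lips 32 mm apart (across y). The spanner goes along x across both, its middle at x = y = 0.
- hex_key_mid (a point): Black L-shaped hex key 78 x 29 x 6 mm lying loose along the front edge of the setup board; bystander. The point is the middle of its outline, 3 mm above its underside.
- collet_nut_mid (a point): Black collet nut ring 53 mm in diameter, 22 mm high, lying loose on one end of the side mat; bystander. The point is its centre, 11 mm above its underside.

How it is judged:
On the way, in this order (a step that is already met when the one before it is completed fails the run):
1. the tool holder and the stop pin both stand upright and released on the side mat, the spanner still lying on the board's rests (x of holder_mid in the frame of side_mat between -0.125 and 0.125 m and y of holder_mid in the frame of side_mat between -0.06 and 0.06 m and z of holder_mid in the frame of side_mat between 0.056 and 0.066 m and angle between each of holder_mid, stop_pin_mid's own z axis and vertical below 0.12 rad and x of stop_pin_mid in the frame of side_mat between -0.125 and 0.125 m and y of stop_pin_mid in the frame of side_mat between -0.06 and 0.06 m and z of stop_pin_mid in the frame of side_mat between 0.0325 and 0.0425 m and contact force between the fingers and holder below 0.1 N and linear speed of each of holder, stop_pin below 0.03 m/s and contact force between the fingers and stop_pin below 0.1 N and distance of spanner_mid from where it was at the start of the episode below 0.02 m), for 0.2 s.
2. the spanner lies flat and released across both rests of the stand, within 14 mm of centred and 0.2 rad of the stand's length, while holder and pin still stand on the mat (x of spanner_mid in the frame of spanner_stand between -0.014 and 0.014 m and y of spanner_mid in the frame of spanner_stand between -0.014 and 0.014 m and z of spanner_mid in the frame of spanner_stand between 0.028 and 0.038 m and angle between the x axis of spanner_mid and the x axis of spanner_stand, either way round below 0.2 rad and angle between each of spanner_mid, holder_mid, stop_pin_mid's own z axis and vertical below 0.12 rad and x of holder_mid in the frame of side_mat between -0.125 and 0.125 m and y of holder_mid in the frame of side_mat between -0.06 and 0.06 m and z of holder_mid in the frame of side_mat between 0.056 and 0.066 m and x of stop_pin_mid in the frame of side_mat between -0.125 and 0.125 m and y of stop_pin_mid in the frame of side_mat between -0.06 and 0.06 m and z of stop_pin_mid in the frame of side_mat between 0.0325 and 0.0425 m and contact force between the fingers and spanner below 0.1 N and linear speed of spanner below 0.03 m/s), for 0.2 s.
At the end, for the whole second after the job is handed in: Spanner flat across both stand rests (centre within 14 mm each way, within 0.2 rad, either way round); tool holder and stop pin upright, each within 15 mm of its starting place; hex key and collet nut within 20 mm of theirs; all released and at rest (x of spanner_mid in the frame of spanner_stand between -0.014 and 0.014 m and y of spanner_mid in the frame of spanner_stand between -0.014 and 0.014 m and z of spanner_mid in the frame of spanner_stand between 0.028 and 0.038 m and angle between the x axis of spanner_mid and the x axis of spanner_stand, either way round below 0.2 rad and angle between spanner_mid's own z axis and vertical below 0.12 rad and distance of each of holder_mid, stop_pin_mid from where it was at the start of the episode below 0.015 m and angle between each of holder_mid, stop_pin_mid's own z axis and vertical below 0.1 rad and contact force between the fingers and spanner below 0.1 N and linear speed of each of spanner, holder, stop_pin below 0.03 m/s and contact force between the fingers and holder below 0.1 N and contact force between the fingers and stop_pin below 0.1 N and distance of each of hex_key_mid, collet_nut_mid from where it was at the start of the episode below 0.02 m); the robot touches nothing.
It fails at once if the hex key or the collet nut is pushed more than 20 mm from its place (distance of any of hex_key_mid, collet_nut_mid from where it was at the start of the episode above 0.02 m).
It also fails if it takes over 136 s, if anything falls off the work surface, if the arm or the gripper's body presses on something with over 40 N, if the wrist force passes 120 N, or if a joint passes its speed limit or range.

## Robot

A 6-joint arm with a two-finger parallel gripper is mounted at the origin on a cart in front of the work surface, level with it; the furniture and walls round the work are solid. World frame = base frame: x ahead of the robot, y to its left, z up, the work surface at z = 0. Lengths are in m, angles in rad, forces in N, time in s.
With the tool pointing down it reaches from about 0.35 to 0.775 m from the base axis. Payload 7.3 kg.
Tool frame: the origin (TCP) lies at the very end of the fingers, on their centre line; the grasp point (between the pads) lies 19 mm behind it; z points along the fingers, y is the line along which they close (so a half turn about z gives the same grasp; the last joint's range is limited). The gripper opens to 92 mm and grips with 3 to 60 N. Pads are 19 mm wide; open, the fingers measure 130 mm over their backs; the gripper's body (75 mm by 190 mm) begins 47 mm behind the grasp point.
Start: joints at [-1.257, 0.342, 1.524, -0, 1.275, -0.146], TCP at [0.233, -0.47, 0.204] pointing down, gripper open.
Joint ranges: [-2.53, 2.53], [-0.77, 2.02], [0.04, 2.7], [-1, 4.14], [0.28, 2.66], [-3.11, 3.11]. Speed limits (rad/s): [2.57, 2.57, 3.14, 3.14, 3.14, 3.14].

## Interface

Orientations are given as [roll, pitch, yaw] about the fixed x, y, z axes, in that order (R = Rz(yaw) Ry(pitch) Rx(roll)).
In Python, from cell import robot, read_camera, get_calibration gives the robot as it stands. The module is installed in compiled form; this text tells all that it offers.
- The arm moves only by the tool send_rows, never from a script. Its argument "plan" is a list of rows, each a list of 2 entries, a list of its own where there are three numbers: the shift along the tool's x, y, z as a fraction of full scale, then the turn, a rotation vector about the tool's x, y, z as a fraction of full scale. A call has exactly 10 rows; each row shifts and turns the commanded pose from where the row before left it, along the tool's axes as they then stand; what a row does not reach is not made up. Full scale, the value 1, is 0.025 m for a shift and 90 degrees for a turn. A row lasts 1/8 s, in which the tool goes at most 62.5 mm and 10.7 degrees, less where a joint would pass 70% of its speed; a pose out of reach is approached as far as the arm can. A call with a number of a shift or a turn outside -1 to 1 is refused whole. A call with a gripper value outside its range is refused whole. "gripper" is the opening, from -1 (shut) to 1 (fully open), so that 0 is half open, set as the call begins (left out, the last holds). The fingers move at their own pace and stop on an object; "force" is the grip in N (left out, the last holds). Time passes only in rows, so rows that do not move let the fingers close, or fill a call up. It gives the time, the measured TCP pose, the force, the opening and the grip force at its end, in the units of the state.
- robot.observe(): the state, without advancing time (a new reading comes with each control period).
- read_camera(name): name is "scene" or "top" or "wrist"; returns (picture, depth): 384x512x3 uint8, blue, green, red; 384x512 float32, m along the optical axis (not along the pixel's ray), 0 where there is no reading.
- get_calibration(name): a dict with "intrinsics" (3x3 intrinsics, pixels), "rvec" (rotation vector, rad) and "tvec" (3), from world to camera coordinates, as OpenCV has them. Camera axes: x right, y down, z forward; pixel columns grow to the right and rows downward; lengths in m; the calibration is good to about 2 mm. A picture is of the moment at which its call begins: read the wrist's pose just before it. get_calibration takes no time and is no camera call; for the wrist camera it gives the pose at the moment of the call.
- robot.hand_in(): hands the job in; it is judged then, once.
The state is a dict: "time": time; "qpos": joint angles; "qvel": joint speeds; "joint_efforts": joint torques, N m; "tool_pos": TCP position; "tool_rot": TCP orientation; "contact_force": force on the tool from outside, world axes, zero at the start; "torque": the same for the moment, N m; "opening": finger opening in m; "grip_force": force on a finger pad.
Only numpy, scipy, OpenCV 4.12 (cv2) and the standard library are available. Lean on these libraries where they do the work, as an engineer would, in place of code of your own. Each camera call takes 0.05 s, during which the arm holds its last target. There are 200 camera calls.

## Working session

There is one attempt and no reset: what is moved stays moved. The work goes in short steps, Python scripts to look and compute and a tool call to move; the robot and the scene stay as the last step left them, time stands still between calls to the robot, and variables do not carry over. Pictures are saved under pics/ and viewed, at most 14 in all, crops included, and the job is handed in when it is done.

Besides the shell and the picture viewer there is one more tool, called after "Request:" by a JSON object that holds its "method" and its "body". send_rows: Moves the arm, as the interface text tells. Shift numbers are shares of 0.025 m and turn numbers shares of 90 degrees, none past 1 either way. Its arguments: {"type":"object","properties":{"plan":{"type":"array"},"gripper":{"type":"number"},"force":{"type":"number"}},"required":["plan"]}

```bash
mkdir -p pics; cat > h.py <<'E'
import numpy as np, cv2
from cell import robot, read_camera, get_calibration
def cam(n):
    c=get_calibration(n); im,d=read_camera(n)
    R=cv2.Rodrigues(np.array(c["rvec"],float))[0]; return im,d,np.array(c["intrinsics"]),R,np.array(c["tvec"],float).ravel()
def ray(u,v,K,R,t,z):
    d=R.T@np.linalg.inv(K)@np.array([u,v,1.]); o=-R.T@t
    return o+d*(z-o[2])/d[2]
def cloud(d,K,R,t):
    v,u=np.mgrid[:d.shape[0],:d.shape[1]]
    p=np.stack([u*d,v*d,d],-1)@np.linalg.inv(K).T
    return (p-t)@R
E
python3 - <<'E'
from h import *
s=robot.observe(); print({k:np.round(v,3) for k,v in s.items()})
for n in("top","scene"):
    im,d,K,R,t=cam(n); np.savez(f"{n}.npz",im=im,d=d,K=K,R=R,t=t); cv2.imwrite(f"pics/{n}0.png",im); print(n,-R.T@t)
E
```

```text
{'time': np.float64(0.0), 'qpos': array([-1.257,  0.343,  1.525, -0.   ,  1.275, -0.146]), 'qvel': array([ 0.002, -0.   , -0.001,  0.   ,  0.   , -0.   ]), 'joint_efforts': array([ 1.0000e-03, -4.3124e+01, -2.4422e+01,  7.2000e-02,  5.6000e-02,
       -0.0000e+00]), 'tool_pos': array([ 0.233, -0.47 ,  0.203]), 'tool_rot': array([-3.14, -0.  ,  0.46]), 'contact_force': array([ 0.275, -0.379, -0.337]), 'torque': array([0.014, 0.011, 0.   ]), 'grip_force': np.float64(0.0), 'opening': np.float64(0.092)}
top [ 4.10502146e-01 -1.38760636e-03  1.39261491e+00]
scene [-0.09703588  0.47492587  0.61418835]
```

View pics/top0.png

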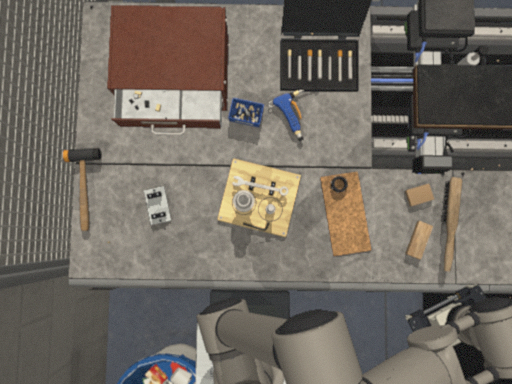

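View pics/scene0.png

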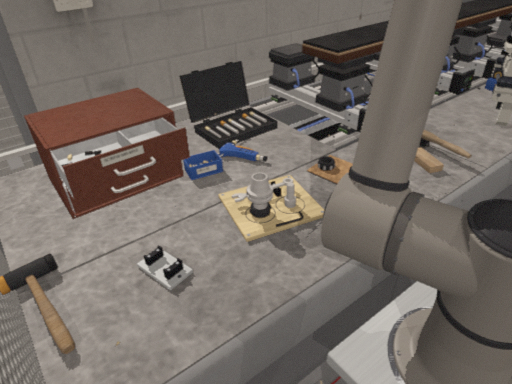

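The top view shows the board at (260,198), the holder near (244,201), the pin near (271,208), the stand at (158,206), the mat at (346,213) and the collet nut at (339,184). Next I'll measure them.

```bash
python3 - <<'E'
from h import *
D=np.load("top.npz"); im,d,K,R,t=[D[k] for k in("im","d","K","R","t")]
hsv=cv2.cvtColor(im,cv2.COLOR_BGR2HSV); print("K",K[0,0])
def rect(mask,roi,z,name):
    m=np.zeros_like(mask); x0,y0,x1,y1=roi; m[y0:y1,x0:x1]=mask[y0:y1,x0:x1]
    m=cv2.morphologyEx(m,cv2.MORPH_CLOSE,np.ones((3,3)))
    c=max(cv2.findContours(m,0,2)[0],key=cv2.contourArea)
    P=np.array([ray(u,v,K,R,t,z)[:2] for u,v in c.reshape(-1,2)])
    (cx,cy),(w,h),a=cv2.minAreaRect((P*1000).astype(np.float32)); print(name,cx,cy,w,h,a)
for p in((232,175),(300,206),(335,235),(158,192),(180,240)): print(p,hsv[p[1],p[0]])
rect(cv2.inRange(hsv,(12,60,120),(32,255,255)),(205,150,312,245),.012,"board")
rect(cv2.inRange(hsv,(5,80,60),(22,255,220)),(315,165,380,265),.005,"mat")
rect(cv2.inRange(hsv,(0,0,185),(180,40,255)),(135,180,180,230),.01,"stand")
P=cloud(d,K,R,t)
for n,(x0,y0,x1,y1),lo,hi in(("holder",(225,180,262,222),.095,.14),("pin",(258,190,285,222),.05,.09),("nut",(325,170,355,198),.018,.04)):
    q=P[y0:y1,x0:x1].reshape(-1,3); q=q[(q[:,2]>lo)&(q[:,2]<hi)]; print(n,len(q),q.mean(0) if len(q) else 0,q.min(0),q.max(0))
cv2.imwrite("pics/top1.png",cv2.resize(im[155:265,135:385],None,fx=3.2,fy=3.2,interpolation=cv2.INTER_CUBIC))
E
```

```text
K 445.52458742640334
(232, 175) [ 22  97 227]
(300, 206) [ 23  25 123]
(335, 235) [ 17 121 150]
(158, 192) [140  10  79]
(180, 240) [ 17  29 124]
board 535.4129638671875 -24.91357421875 222.88214111328125 202.36192321777344 76.8925552368164
mat 489.31378173828125 -295.3131408691406 251.4385223388672 120.55506134033203 9.480123519897461
stand 505.54156494140625 291.38616943359375 106.86461639404297 61.21864318847656 13.159605026245117
holder 184 [0.51603424 0.02079514 0.10919225] [ 0.4942691  -0.00369701  0.09504364] [0.53741022 0.04279867 0.12918995]
pin 40 [ 0.49772345 -0.05989529  0.07310463] [ 0.48889015 -0.06951074  0.0504042 ] [ 0.50645115 -0.05139028  0.07954727]
nut 133 [ 0.57941775 -0.27273838  0.02585085] [ 0.5556986  -0.29752262  0.01829516] [ 0.60356512 -0.24806889  0.03314326]
```

View pics/top1.png

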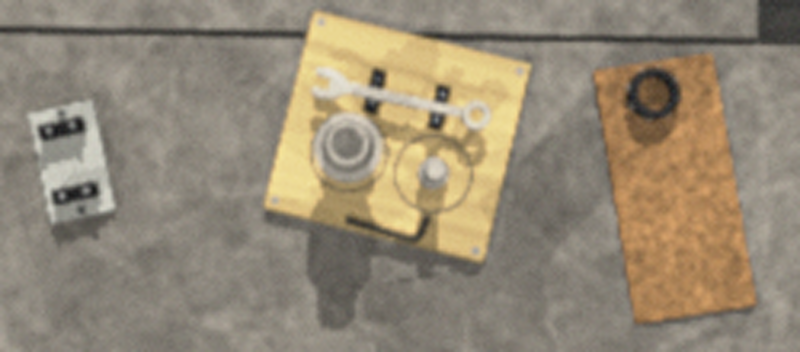

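Request:
{"method": "send_rows", "body": {"plan": [[[0.945, -0.628, 0], [0, 0, 0]], [[0.945, -0.628, 0], [0, 0, 0]], [[0.945, -0.628, 0], [0, 0, 0]], [[0.945, -0.628, 0], [0, 0, 0]], [[0.945, -0.628, 0], [0, 0, 0]], [[0.945, -0.628, 0], [0, 0, 0]], [[0.945, -0.628, 0], [0, 0, 0]], [[0.945, -0.628, 0], [0, 0, 0]], [[0.945, -0.628, 0], [0, 0, 0]], [[0.945, -0.628, 0], [0, 0, 0]]], "gripper": 1, "force": 45}}

```text
time: 1.35
tool_pos: [0.3752, -0.224, 0.2036]
tool_rot: [-3.141, 0.0, 0.46]
contact_force: [0.3, 0.6, 0.1]
opening: 0.092
grip_force: 0.0
```

Request:
{"method": "send_rows", "body": {"plan": [[[0.945, -0.628, 0], [0, 0, 0]], [[0.945, -0.628, 0], [0, 0, 0]], [[0.945, -0.628, 0], [0, 0, 0]], [[0.945, -0.628, 0], [0, 0, 0]], [[0.945, -0.628, 0], [0, 0, 0]], [[0.945, -0.628, 0], [0, 0, 0]], [[0.945, -0.628, 0], [0, 0, 0]], [[0.945, -0.628, 0], [0, 0, 0]], [[0.945, -0.628, 0], [0, 0, 0]], [[0, 0, 0], [0, 0, 0]]]}}

```text
time: 2.6
tool_pos: [0.5031, -0.0027, 0.2033]
tool_rot: [-3.141, 0.001, 0.462]
contact_force: [-0.7, -0.8, -0.1]
opening: 0.0915
grip_force: 0.0
```

```bash
cat >> h.py <<'E'
from scipy.spatial.transform import Rotation as Ro
def delta(target,yaw=None):
    "units of 25 mm in tool axes; levels the tool and sets yaw; turn as share of 90 deg"
    s=robot.observe(); R=Ro.from_euler('xyz',s["tool_rot"])
    print("t",round(float(s["time"]),2),"pos",np.round(s["tool_pos"],4),"rot",np.round(s["tool_rot"],4),"open",round(float(s["opening"]),4),"grip",round(float(s["grip_force"]),1),"F",np.round(s["contact_force"],1))
    print("shift",np.round(R.inv().apply(np.array(target)-s["tool_pos"])/.025,3))
    if yaw is not None: print("turn",np.round((R.inv()*Ro.from_euler('xyz',[np.pi,0,yaw])).as_rotvec()/(np.pi/2),3))
E
python3 - <<'E'
from h import *
im,d,K,R,t=cam("wrist"); np.savez("w1.npz",im=im,d=d,K=K,R=R,t=t); cv2.imwrite("pics/w1.png",im); print(-R.T@t)
P=cloud(d,K,R,t); q=P[(d>0)]
for n,c,lo,hi in(("holder",(.517,.021),.112,.130),("flange",(.517,.021),.08,.094),("pin",(.498,-.06),.068,.08),("spanner",(.5695,-.033),.034,.05)):
    r=.1 if n=="spanner" else .04
    k=q[(np.hypot(q[:,0]-c[0],q[:,1]-c[1])<r)&(q[:,2]>lo)&(q[:,2]<hi)]; print(n,len(k),k.mean(0) if len(k) else 0,k.min(0) if len(k) else 0,k.max(0) if len(k) else 0)
delta([.517,.0215,.0585],.46)
E
```

```text
[0.57327163 0.03071211 0.384528  ]
holder 727 [0.51749083 0.02129279 0.12064782] [0.49626885 0.00100712 0.11203375] [0.53629597 0.04147143 0.12426925]
flange 1079 [0.52213072 0.02268407 0.08854956] [ 0.48389527 -0.01034039  0.0803944 ] [0.54693132 0.05212668 0.09374038]
pin 235 [ 0.49771994 -0.05913759  0.07472647] [ 0.48689343 -0.0699043   0.06862915] [ 0.50655251 -0.05035603  0.07700922]
spanner 1914 [ 0.56290088 -0.02518696  0.03884763] [ 0.48265365 -0.11388344  0.03400804] [0.59608035 0.05788559 0.0497584 ]
t 2.65 pos [ 0.5026 -0.0036  0.2033] rot [-3.1413e+00  1.2000e-03  4.6150e-01] open 0.0917 grip 0.0 F [ 0.4 -0.2 -0.6]
shift [ 0.969 -0.64   5.792]
turn [-0.     0.001  0.001]
```

View pics/w1.png

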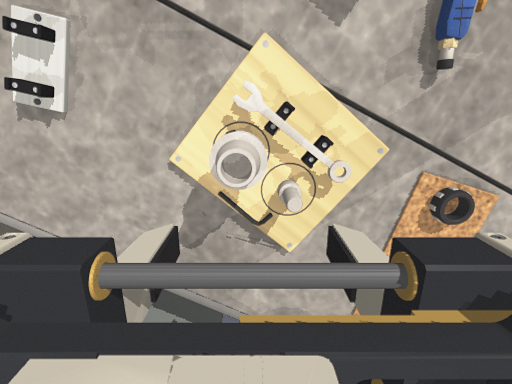

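The wrist view puts the holder at (238,160), the pin at (290,195), the spanner from (245,95) to (340,170), and the hex key at (240,207). That matches the top-camera estimates, so I'll descend onto the holder.

Request:
{"method": "send_rows", "body": {"plan": [[[0.969, -0.64, 0], [0, 0, 0]], [[0, 0, 0.9], [0, 0, 0]], [[0, 0, 0.9], [0, 0, 0]], [[0, 0, 0.9], [0, 0, 0]], [[0, 0, 0.8], [0, 0, 0]], [[0, 0, 0.8], [0, 0, 0]], [[0, 0, 0.8], [0, 0, 0]], [[0, 0, 0.67], [0, 0, 0]], [[0, 0, 0], [0, 0, 0]], [[0, 0, 0], [0, 0, 0]]]}}

```text
time: 3.9
tool_pos: [0.5177, 0.0205, 0.0602]
tool_rot: [3.141, -0.001, 0.459]
contact_force: [0.5, 0.2, 0.1]
opening: 0.0917
grip_force: 0.0
```

Request:
{"method": "send_rows", "body": {"plan": [[[0, 0, 0], [0, 0, 0]], [[0, 0, 0], [0, 0, 0]], [[0, 0, 0], [0, 0, 0]], [[0, 0, 0], [0, 0, 0]], [[0, 0, 0], [0, 0, 0]], [[0, 0, 0], [0, 0, 0]], [[0, 0, 0], [0, 0, 0]], [[0, 0, 0], [0, 0, 0]], [[0, 0, 0], [0, 0, 0]], [[0, 0, 0], [0, 0, 0]]], "gripper": -1, "force": 45}}

```text
time: 5.15
tool_pos: [0.5175, 0.0212, 0.0596]
tool_rot: [3.142, -0.0, 0.46]
contact_force: [-1.7, 1.9, 4.2]
opening: 0.0593
grip_force: 44.8
```

Request:
{"method": "send_rows", "body": {"plan": [[[0, 0, -0.5], [0, 0, 0]], [[0, 0, -1], [0, 0, 0]], [[0, 0, -1], [0, 0, 0]], [[0, 0, -1], [0, 0, 0]], [[-0.3, 0.5, -0.4], [0, 0, 0]], [[-0.52, 0.913, 0], [0, 0, 0]], [[-0.52, 0.913, 0], [0, 0, 0]], [[-0.52, 0.913, 0], [0, 0, 0]], [[-0.52, 0.913, 0], [0, 0, 0]], [[-0.52, 0.913, 0], [0, 0, 0]]]}}

```text
time: 6.4
tool_pos: [0.5076, -0.1263, 0.1561]
tool_rot: [-3.14, 0.002, 0.459]
contact_force: [0.1, 0.4, -6.0]
opening: 0.0589
grip_force: 44.5
```

Request:
{"method": "send_rows", "body": {"plan": [[[-0.52, 0.913, 0], [0, 0, 0]], [[-0.52, 0.913, 0], [0, 0, 0]], [[-0.52, 0.913, 0], [0, 0, 0]], [[-0.52, 0.913, 0], [0, 0, 0]], [[-0.52, 0.913, 0], [0, 0, 0]], [[-0.52, 0.913, 0], [0, 0, 0]], [[-0.24, 0.417, 0], [0, 0, 0]], [[0, 0, 0], [0, 0, 0]], [[0, 0, 0], [0, 0, 0]], [[0, 0, 0], [0, 0, 0]]]}}

```text
time: 7.65
tool_pos: [0.4989, -0.293, 0.1571]
tool_rot: [-3.141, 0.0, 0.461]
contact_force: [-0.3, 0.1, -5.3]
opening: 0.0595
grip_force: 44.5
```

```bash
python3 - <<'E'
from h import *
delta([.499,-.294,.0526],.46)
im,d,K,R,t=cam("wrist"); cv2.imwrite("pics/w2.png",im)
E
```

```text
t 7.65 pos [ 0.4989 -0.293   0.1571] rot [-3.1413  0.      0.4608] open 0.0595 grip 44.5 F [-0.3  0.1 -5.3]
shift [-0.016  0.04   4.181]
turn [-0.     0.     0.001]
```

View pics/w2.png

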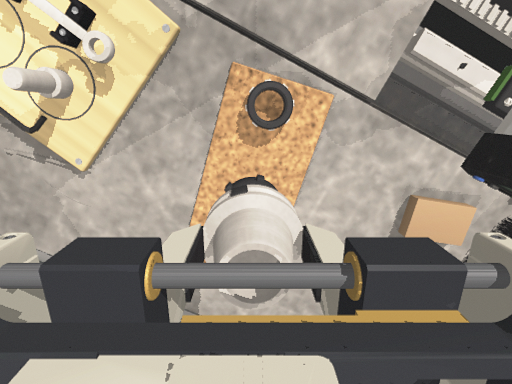

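The holder hangs upright over the mat at (255,230), and the collet nut at (270,105) is well clear. Lowering it now.

Request:
{"method": "send_rows", "body": {"plan": [[[0, 0.04, 0.8], [0, 0, 0]], [[0, 0, 0.9], [0, 0, 0]], [[0, 0, 0.9], [0, 0, 0]], [[0, 0, 0.8], [0, 0, 0]], [[0, 0, 0.4], [0, 0, 0]], [[0, 0, 0.2], [0, 0, 0]], [[0, 0, 0.1], [0, 0, 0]], [[0, 0, 0.05], [0, 0, 0]], [[0, 0, 0.03], [0, 0, 0]], [[0, 0, 0], [0, 0, 0]]]}}

```text
time: 8.95
tool_pos: [0.4994, -0.2949, 0.0528]
tool_rot: [3.141, -0.0, 0.46]
contact_force: [1.2, 0.3, -5.2]
opening: 0.0594
grip_force: 44.5
```

Request:
{"method": "send_rows", "body": {"plan": [[[0, 0, 0.03], [0, 0, 0]], [[0, 0, 0.03], [0, 0, 0]], [[0, 0, 0], [0, 0, 0]], [[0, 0, 0], [0, 0, 0]], [[0, 0, 0], [0, 0, 0]], [[0, 0, 0], [0, 0, 0]], [[0, 0, 0], [0, 0, 0]], [[0, 0, 0], [0, 0, 0]], [[0, 0, 0], [0, 0, 0]], [[0, 0, 0], [0, 0, 0]]]}}

```text
time: 10.2
tool_pos: [0.4998, -0.2948, 0.0526]
tool_rot: [3.14, -0.001, 0.46]
contact_force: [-1.3, 2.0, 6.1]
opening: 0.0591
grip_force: 44.8
```

Request:
{"method": "send_rows", "body": {"plan": [[[0, 0, 0], [0, 0, 0]], [[0, 0, 0], [0, 0, 0]], [[0, 0, 0], [0, 0, 0]], [[0, 0, 0], [0, 0, 0]], [[0, 0, 0], [0, 0, 0]], [[0, 0, -0.5], [0, 0, 0]], [[0, 0, -0.8], [0, 0, 0]], [[0, 0, -1], [0, 0, 0]], [[0, 0, -1], [0, 0, 0]], [[0, 0, -1], [0, 0, 0]]], "gripper": 1}}

```text
time: 11.45
tool_pos: [0.4994, -0.2948, 0.1604]
tool_rot: [3.141, -0.0, 0.46]
contact_force: [0.5, -0.1, -1.0]
opening: 0.0919
grip_force: 0.0
```

Request:
{"method": "send_rows", "body": {"plan": [[[0, 0, -0.8], [0, 0, 0.11]], [[0, 0, 0], [0, 0, 0.11]], [[0, 0, 0], [0, 0, 0.11]], [[0, 0, 0], [0, 0, 0.109]], [[0, -1, 0], [0, 0, 0]], [[0, -1, 0], [0, 0, 0]], [[0, -1, 0], [0, 0, 0]], [[0, -1, 0], [0, 0, 0]], [[0, -1, 0], [0, 0, 0]], [[0, 0, 0], [0, 0, 0]]]}}

```text
time: 12.7
tool_pos: [0.5281, -0.1718, 0.1795]
tool_rot: [3.141, -0.001, -0.227]
contact_force: [-0.2, -0.0, 0.2]
opening: 0.0918
grip_force: 0.0
```

```bash
python3 - <<'E'
from h import *
delta([.4977,-.0593,.041],-.2287)
im,d,K,R,t=cam("top"); P=cloud(d,K,R,t); q=P[d>0]
k=q[(np.hypot(q[:,0]-.499,q[:,1]+.294)<.045)&(q[:,2]>.1)&(q[:,2]<.125)];print("holder",len(k),k.mean(0),k.max(0))
E
```

```text
t 12.7 pos [ 0.5281 -0.1718  0.1795] rot [ 3.1414e+00 -1.1000e-03 -2.2740e-01] open 0.0918 grip 0.0 F [-0.2 -0.   0.2]
shift [-2.206 -4.11   5.538]
turn [ 0.    -0.001  0.001]<stdin>:4: RuntimeWarning: Mean of empty slice.
  ret = um.true_divide(
Traceback (most recent call last):
ValueError: zero-size array to reduction operation maximum which has no identity
```

Request:
{"method": "send_rows", "body": {"plan": [[[-0.44, -0.82, 0], [0, 0, 0]], [[-0.44, -0.82, 0], [0, 0, 0]], [[-0.44, -0.82, 0], [0, 0, 0]], [[-0.44, -0.82, 0], [0, 0, 0]], [[-0.44, -0.83, 0], [0, 0, 0]], [[0, 0, 0.8], [0, 0, 0]], [[0, 0, 0.9], [0, 0, 0]], [[0, 0, 0.9], [0, 0, 0]], [[0, 0, 0], [0, 0, 0]], [[0, 0, 0], [0, 0, 0]]]}}

```text
time: 14.0
tool_pos: [0.498, -0.0601, 0.1145]
tool_rot: [3.141, -0.001, -0.229]
contact_force: [0.2, -0.1, -0.5]
opening: 0.0916
grip_force: 0.0
```

```bash
python3 - <<'E'
from h import *
delta([.4977,-.0593,.042],-.2287)
im,d,K,R,t=cam("wrist"); cv2.imwrite("pics/w3.png",im)
P=cloud(d,K,R,t); q=P[d>0]
k=q[(np.hypot(q[:,0]-.4977,q[:,1]+.0593)<.025)&(q[:,2]>.065)&(q[:,2]<.085)];print("pin",len(k),k.mean(0) if len(k) else 0)
hsv=cv2.cvtColor(im,cv2.COLOR_BGR2HSV)
m=(hsv[...,1]<40)&(hsv[...,2]>130)&(P[...,2]>.036)&(P[...,2]<.05)&(np.hypot(P[...,0]-.5695,P[...,1]+.033)<.11)
k=P[m]; ax=np.array([np.sin(.2287),np.cos(.2287)]); nx=np.array([np.cos(.2287),-np.sin(.2287)])
o=np.array([.5354,-.0249]); a=(k[:,:2]-o)@ax; b=(k[:,:2]-o)@nx
print("spanner",len(k),k.mean(0),"along",np.percentile(a,[0,1,50,99,100]),"perp",np.percentile(b,[1,50,99]),np.polyfit(a[abs(a)<.05],b[abs(a)<.05],1))
for lo in np.arange(-.11,.11,.01):
    s=(a>lo)&(a<lo+.01)
    if s.sum()>5: print(round(lo,2),s.sum(),np.round(np.percentile(b[s],[2,98]),4),np.round(np.median(k[s,2]),4))
E
```

```text
t 14.0 pos [ 0.498  -0.0601  0.1145] rot [ 3.1415e+00 -1.2000e-03 -2.2930e-01] open 0.0916 grip 0.0 F [ 0.2 -0.1 -0.5]
shift [-0.021 -0.03   2.898]
turn [ 0.    -0.001 -0.   ]
pin 475 [ 0.49878482 -0.06090118  0.07441936]
spanner 2762 [ 0.56574453 -0.02525829  0.03943982] along [-0.08267981 -0.08082422  0.01002636  0.08672107  0.08924724] perp [-0.02155171  0.03108886  0.04479714] [0.10216213 0.02863158]
-0.09 44 [0.0266 0.0407] 0.0419
-0.08 213 [0.0215 0.0457] 0.042
-0.07 196 [0.0214 0.0465] 0.0419
-0.06 148 [-0.0251  0.0406] 0.0402
-0.05 168 [-0.0207  0.037 ] 0.0388
-0.04 142 [-0.0249  0.0363] 0.0389
-0.03 110 [0.0283 0.0362] 0.0387
-0.02 116 [0.0275 0.0362] 0.0387
-0.01 122 [0.0275 0.0362] 0.0387
-0.0 122 [0.0266 0.0354] 0.0387
0.01 126 [0.0261 0.0354] 0.0387
0.02 134 [0.0257 0.0354] 0.0386
0.03 131 [0.0257 0.0354] 0.0388
0.04 129 [0.0249 0.0346] 0.0388
0.05 153 [0.0229 0.0362] 0.0386
0.06 291 [0.0177 0.0408] 0.0387
0.07 268 [0.015  0.0432] 0.0387
0.08 149 [0.0159 0.0415] 0.0388
```

View pics/w3.png

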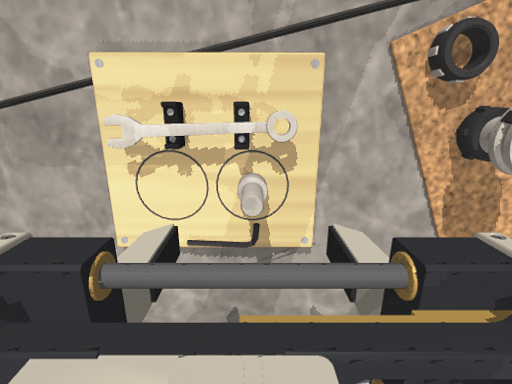

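The wrist view shows the pin at (252,190), centred under the gripper. The spanner runs from (105,130) to (298,125) with its ring head on the −y end. The holder stands on the mat at the right, at (490,145). I'll descend, grip the pin, and lift it.

Request:
{"method": "send_rows", "body": {"plan": [[[0, 0, 0.8], [0, 0, 0]], [[0, 0, 0.8], [0, 0, 0]], [[0, 0, 0.7], [0, 0, 0]], [[0, 0, 0.4], [0, 0, 0]], [[0, 0, 0.18], [0, 0, 0]], [[0, 0, 0], [0, 0, 0]], [[0, 0, 0], [0, 0, 0]], [[0, 0, 0], [0, 0, 0]], [[0, 0, 0], [0, 0, 0]], [[0, 0, 0], [0, 0, 0]]]}}

```text
time: 15.3
tool_pos: [0.4976, -0.0605, 0.0417]
tool_rot: [3.142, -0.0, -0.23]
contact_force: [-0.3, 0.8, 0.3]
opening: 0.092
grip_force: 0.0
```

Request:
{"method": "send_rows", "body": {"plan": [[[0, 0, 0], [0, 0, 0]], [[0, 0, 0], [0, 0, 0]], [[0, 0, 0], [0, 0, 0]], [[0, 0, 0], [0, 0, 0]], [[0, 0, 0], [0, 0, 0]], [[0, 0, 0], [0, 0, 0]], [[0, 0, 0], [0, 0, 0]], [[0, 0, 0], [0, 0, 0]], [[0, 0, 0], [0, 0, 0]], [[0, 0, 0], [0, 0, 0]]], "gripper": -1, "force": 25}}

```text
time: 16.55
tool_pos: [0.4976, -0.0604, 0.0416]
tool_rot: [-3.142, -0.0, -0.23]
contact_force: [-0.4, 0.4, 0.2]
opening: 0.017
grip_force: 25.0
```

Request:
{"method": "send_rows", "body": {"plan": [[[0, 0, -0.5], [0, 0, 0]], [[0, 0, -0.9], [0, 0, 0]], [[0, 0, -1], [0, 0, 0]], [[0, 0, -0.8], [0, 0, 0]], [[-0.1, 0.9, 0], [0, 0, 0]], [[-0.1, 0.95, 0], [0, 0, 0]], [[-0.1, 0.95, 0], [0, 0, 0]], [[-0.1, 0.95, 0], [0, 0, 0]], [[-0.1, 0.95, 0], [0, 0, 0]], [[-0.1, 0.95, 0], [0, 0, 0]]]}}

```text
time: 17.8
tool_pos: [0.4504, -0.1954, 0.1222]
tool_rot: [3.141, -0.0, -0.23]
contact_force: [0.4, -0.1, -2.9]
opening: 0.0173
grip_force: 24.9
```

Request:
{"method": "send_rows", "body": {"plan": [[[-0.1, 0.95, 0], [0, 0, 0]], [[-0.1, 0.95, 0], [0, 0, 0]], [[-0.1, 0.95, 0], [0, 0, 0]], [[-0.15, 0.95, 0], [0, 0, 0]], [[-0.1, 0.95, 0], [0, 0, 0]], [[0, 0, 0], [0, 0, 0]], [[0, 0, 0.9], [0, 0, 0]], [[0, 0, 0.9], [0, 0, 0]], [[0, 0, 0], [0, 0, 0]], [[0, 0, 0], [0, 0, 0]]]}}

```text
time: 19.05
tool_pos: [0.411, -0.3071, 0.0775]
tool_rot: [3.141, -0.001, -0.229]
contact_force: [0.5, 1.2, -2.6]
opening: 0.0171
grip_force: 24.9
```

```bash
python3 - <<'E'
from h import *
delta([.4104,-.3085,.0346],-.2287)
E
```

```text
t 19.05 pos [ 0.411  -0.3071  0.0775] rot [ 3.141e+00 -1.000e-03 -2.293e-01] open 0.0171 grip 24.9 F [ 0.5  1.2 -2.6]
shift [-0.01   0.06   1.716]
turn [ 0.    -0.001 -0.   ]
```

Request:
{"method": "send_rows", "body": {"plan": [[[0, 0, 0.7], [0, 0, 0]], [[0, 0, 0.5], [0, 0, 0]], [[0, 0, 0.25], [0, 0, 0]], [[0, 0, 0.13], [0, 0, 0]], [[0, 0, 0.08], [0, 0, 0]], [[0, 0, 0.04], [0, 0, 0]], [[0, 0, 0.03], [0, 0, 0]], [[0, 0, 0.02], [0, 0, 0]], [[0, 0, 0], [0, 0, 0]], [[0, 0, 0], [0, 0, 0]]]}}

```text
time: 20.3
tool_pos: [0.4112, -0.3076, 0.0344]
tool_rot: [3.14, -0.002, -0.23]
contact_force: [-0.9, 2.7, 9.5]
opening: 0.0172
grip_force: 25.2
```

Request:
{"method": "send_rows", "body": {"plan": [[[0, 0, 0], [0, 0, 0]], [[0, 0, 0], [0, 0, 0]], [[0, 0, 0], [0, 0, 0]], [[0, 0, 0], [0, 0, 0]], [[0, 0, 0], [0, 0, 0]], [[0, 0, 0], [0, 0, 0]], [[0, 0, -0.6], [0, 0, 0]], [[0, 0, -0.8], [0, 0, 0]], [[0, 0, -1], [0, 0, 0]], [[0, 0, -1], [0, 0, 0]]], "gripper": 1}}

```text
time: 21.55
tool_pos: [0.4105, -0.3072, 0.1197]
tool_rot: [3.141, -0.001, -0.23]
contact_force: [0.1, -0.7, 0.3]
opening: 0.0917
grip_force: 0.0
```

Request:
{"method": "send_rows", "body": {"plan": [[[0, 0, -1], [0, 0, 0]], [[0, 0, -0.6], [0, 0, -0.1137]], [[0, 0, 0], [0, 0, -0.1137]], [[0, 0, 0], [0, 0, -0.1137]], [[0, 0, 0], [0, 0, -0.1137]], [[0, 0, 0], [0, 0, -0.1137]], [[0, 0, 0], [0, 0, -0.1137]], [[0, 0, 0], [0, 0, -0.1137]], [[0, 0, 0], [0, 0, -0.1137]], [[0, 0, 0], [0, 0, -0.1137]]]}}

```text
time: 22.8
tool_pos: [0.4105, -0.3072, 0.159]
tool_rot: [3.141, 0.001, 1.384]
contact_force: [0.2, -0.8, 0.3]
opening: 0.0918
grip_force: 0.0
```

```bash
python3 - <<'E'
from h import *
delta([.5669,-.0289,.18],1.377)
for n in ("top","scene"):
    im,d,K,R,t=cam(n); cv2.imwrite(f"pics/{n}2.png",im)
    P=cloud(d,K,R,t); q=P[d>0]
    for m,c,lo,hi in(("holder",(.4995,-.2948),.1,.13),("pin",(.411,-.3076),.05,.08)):
        k=q[(np.hypot(q[:,0]-c[0],q[:,1]-c[1])<.035)&(q[:,2]>lo)&(q[:,2]<hi)];print(n,m,len(k),k.mean(0) if len(k) else 0,k.max(0) if len(k) else 0)
E
```

```text
t 22.8 pos [ 0.4105 -0.3072  0.159 ] rot [3.1407e+00 7.0000e-04 1.3836e+00] open 0.0918 grip 0.0 F [ 0.2 -0.8  0.3]
shift [12.1    4.077 -0.846]
turn [0.001 0.    0.004]
top holder 103 [ 0.49908839 -0.29151138  0.1121947 ] [ 0.51904363 -0.27269345  0.12368966]
top pin 45 [ 0.41198631 -0.30466309  0.06584565] [ 0.42132263 -0.29639242  0.07192275]
scene holder 0 0 0
scene pin 0 0 0
```

Request:
{"method": "send_rows", "body": {"plan": [[[0.93, 0.31, -0.4], [0, 0, 0]], [[0.93, 0.31, -0.446], [0, 0, 0]], [[0.93, 0.31, 0], [0, 0, 0]], [[0.93, 0.31, 0], [0, 0, 0]], [[0.93, 0.31, 0], [0, 0, 0]], [[0.93, 0.31, 0], [0, 0, 0]], [[0.93, 0.31, 0], [0, 0, 0]], [[0.93, 0.31, 0], [0, 0, 0]], [[0.93, 0.31, 0], [0, 0, 0]], [[0.93, 0.31, 0], [0, 0, 0]]]}}

```text
time: 24.15
tool_pos: [0.5315, -0.093, 0.1797]
tool_rot: [3.141, 0.0, 1.373]
contact_force: [0.3, -0.2, -0.2]
opening: 0.0916
grip_force: 0.0
```

Request:
{"method": "send_rows", "body": {"plan": [[[0.93, 0.33, 0], [0, 0, 0.004]], [[0.93, 0.33, 0], [0, 0, 0]], [[0.93, 0.32, 0], [0, 0, 0]], [[0, 0, 0.8], [0, 0, 0]], [[0, 0, 0.9], [0, 0, 0]], [[0, 0, 0.9], [0, 0, 0]], [[0, 0, 0.8], [0, 0, 0]], [[0, 0, 0.4], [0, 0, 0]], [[0, 0, 0], [0, 0, 0]], [[0, 0, 0], [0, 0, 0]]]}}

```text
time: 25.4
tool_pos: [0.5694, -0.0303, 0.0849]
tool_rot: [3.14, 0.0, 1.371]
contact_force: [-0.2, 0.8, 0.5]
opening: 0.0917
grip_force: 0.0
```

```bash
python3 - <<'E'
from h import *
delta([.5669,-.0289,.018],1.377)
im,d,K,R,t=cam("wrist"); cv2.imwrite("pics/w4.png",im)
E
```

```text
t 25.4 pos [ 0.5694 -0.0303  0.0849] rot [3.1400e+00 1.0000e-04 1.3705e+00] open 0.0917 grip 0.0 F [-0.2  0.8  0.5]
shift [ 0.037 -0.113  2.676]
turn [ 0.001  0.    -0.004]
```

View pics/w4.png

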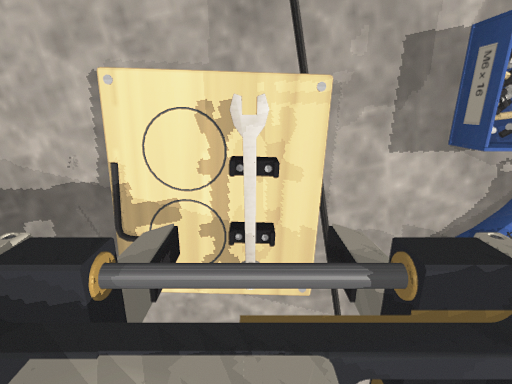

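The spanner shank at column 250 lies along the tool x axis, between the open fingers. Descending to grip it.

Request:
{"method": "send_rows", "body": {"plan": [[[0.037, -0.1, 0.6], [0, 0, 0]], [[0, 0, 0.8], [0, 0, 0]], [[0, 0, 0.7], [0, 0, 0]], [[0, 0, 0.4], [0, 0, 0]], [[0, 0, 0.15], [0, 0, 0]], [[0, 0, 0], [0, 0, 0]], [[0, 0, 0], [0, 0, 0]], [[0, 0, 0], [0, 0, 0]], [[0, 0, 0], [0, 0, 0]], [[0, 0, 0], [0, 0, 0]]]}}

```text
time: 26.7
tool_pos: [0.5666, -0.0288, 0.0178]
tool_rot: [3.141, 0.0, 1.371]
contact_force: [-0.0, 0.3, 0.8]
opening: 0.0918
grip_force: 0.0
```

Request:
{"method": "send_rows", "body": {"plan": [[[0, 0, 0], [0, 0, 0]], [[0, 0, 0], [0, 0, 0]], [[0, 0, 0], [0, 0, 0]], [[0, 0, 0], [0, 0, 0]], [[0, 0, 0], [0, 0, 0]], [[0, 0, 0], [0, 0, 0]], [[0, 0, 0], [0, 0, 0]], [[0, 0, 0], [0, 0, 0]], [[0, 0, 0], [0, 0, 0]], [[0, 0, 0], [0, 0, 0]]], "gripper": -1, "force": 35}}

```text
time: 27.95
tool_pos: [0.5665, -0.0288, 0.0177]
tool_rot: [3.142, 0.0, 1.371]
contact_force: [0.8, 0.4, -0.0]
opening: 0.0007
grip_force: 0.0
```

```bash
python3 - <<'E'
from h import *
im,d,K,R,t=cam("wrist"); cv2.imwrite("pics/w5.png",im)
s=robot.observe(); print(s["opening"],s["grip_force"])
E
```

```text
0.00039820229587960435 0.0
```

View pics/w5.png

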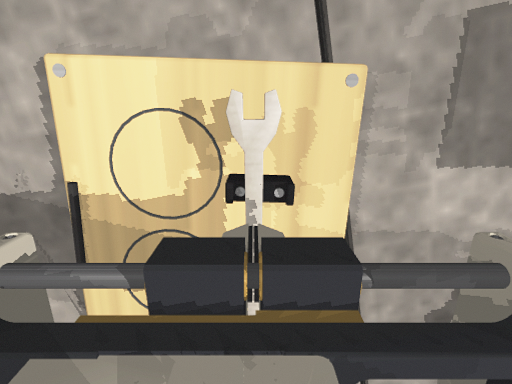

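```bash
python3 - <<'E'
from h import *
im,d,K,R,t=cam("wrist"); P=cloud(d,K,R,t)
for v in (110,140,165,190,205,215,222,230,245,255,285,300,308):
    print(v,[(u,np.round(P[v,u]*1000).astype(int).tolist()) for u in (246,250,254,258,262)])
cv2.imwrite("pics/w5c.png",cv2.resize(im[170:330,180:340],None,fx=3.7,fy=3.7,interpolation=cv2.INTER_CUBIC))
E
```

```text
110 [(246, [577, 46, 13]), (250, [579, 45, 13]), (254, [582, 45, 13]), (258, [584, 44, 13]), (262, [587, 44, 12])]
140 [(246, [574, 30, 39]), (250, [576, 30, 38]), (254, [579, 29, 39]), (258, [581, 29, 39]), (262, [583, 28, 39])]
165 [(246, [571, 16, 39]), (250, [574, 16, 38]), (254, [576, 15, 39]), (258, [578, 15, 39]), (262, [580, 14, 38])]
190 [(246, [568, 1, 39]), (250, [571, 1, 38]), (254, [573, 0, 39]), (258, [575, 0, 38]), (262, [578, -1, 38])]
205 [(246, [566, -8, 38]), (250, [569, -8, 39]), (254, [571, -9, 39]), (258, [573, -10, 38]), (262, [575, -19, 11])]
215 [(246, [565, -15, 38]), (250, [567, -15, 39]), (254, [570, -15, 38]), (258, [572, -16, 38]), (262, [573, -26, 13])]
222 [(246, [564, -19, 37]), (250, [566, -20, 38]), (254, [569, -20, 38]), (258, [571, -20, 38]), (262, [572, -32, 13])]
230 [(246, [564, -19, 50]), (250, [566, -20, 48]), (254, [569, -21, 47]), (258, [571, -20, 50]), (262, [573, -21, 50])]
245 [(246, [565, -19, 69]), (250, [566, -21, 65]), (254, [568, -22, 65]), (258, [571, -20, 68]), (262, [576, 4, 117])]
255 [(246, [571, 4, 121]), (250, [567, -20, 78]), (254, [568, -21, 76]), (258, [574, 3, 120]), (262, [576, 5, 124])]
285 [(246, [570, -2, 128]), (250, [570, -5, 124]), (254, [572, -4, 125]), (258, [573, -3, 127]), (262, [575, -1, 130])]
300 [(246, [568, -9, 125]), (250, [563, -39, 87]), (254, [565, -39, 87]), (258, [567, -36, 90]), (262, [574, -6, 130])]
308 [(246, [564, -26, 108]), (250, [554, -81, 39]), (254, [556, -81, 39]), (258, [566, -40, 91]), (262, [573, -8, 131])]
```

View pics/w5c.png

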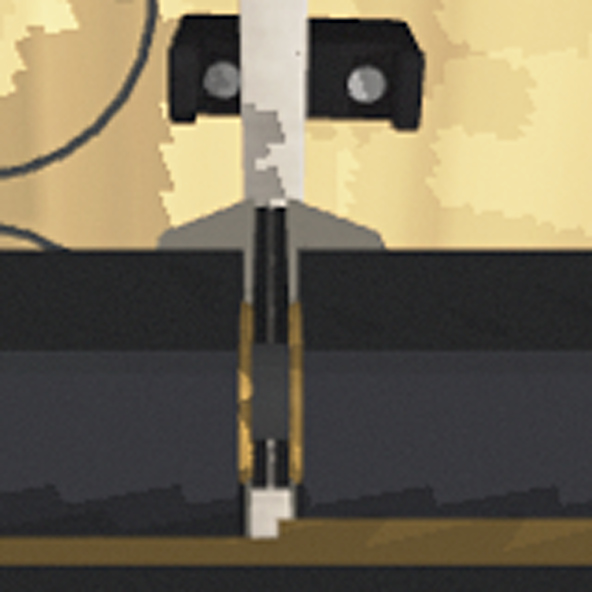

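```bash
python3 - <<'E'
from h import *
im,d,K,R,t=cam("wrist"); P=cloud(d,K,R,t)
for v in (224,226,228,230,233,236):
    print(v,[(u,np.round(P[v,u]*1000).astype(int).tolist(),im[v,u].tolist()) for u in (226,234,240,244,247,250,253,256,260,266,274,282)])
s=robot.observe(); print(s["tool_pos"],s["opening"],s["grip_force"],s["torque"])
E
```

```text
224 [(226, [547, -28, 12], [167, 227, 243]), (234, [552, -29, 13], [162, 224, 241]), (240, [556, -30, 12], [163, 226, 243]), (244, [559, -31, 13], [137, 182, 208]), (247, [565, -19, 42], [110, 119, 125]), (250, [566, -21, 38], [143, 152, 158]), (253, [568, -21, 38], [190, 204, 213]), (256, [570, -21, 39], [211, 225, 232]), (260, [572, -21, 41], [117, 128, 133]), (266, [575, -34, 12], [160, 222, 241]), (274, [580, -35, 12], [170, 230, 244]), (282, [586, -36, 13], [155, 218, 237])]
226 [(226, [546, -30, 12], [169, 230, 244]), (234, [552, -31, 13], [162, 224, 242]), (240, [561, -18, 44], [130, 166, 189]), (244, [563, -19, 45], [111, 121, 125]), (247, [565, -19, 46], [112, 122, 129]), (250, [566, -21, 41], [24, 22, 20]), (253, [568, -21, 41], [95, 99, 103]), (256, [570, -22, 41], [20, 18, 16]), (260, [572, -20, 45], [110, 122, 127]), (266, [575, -36, 12], [137, 180, 207]), (274, [580, -37, 12], [158, 221, 239]), (282, [586, -38, 13], [154, 218, 236])]
228 [(226, [546, -31, 12], [162, 224, 242]), (234, [552, -32, 13], [137, 179, 205]), (240, [561, -18, 48], [112, 123, 127]), (244, [563, -
[... 1167 characters left out ...]
), (266, [575, -21, 56], [111, 122, 127]), (274, [580, -22, 54], [111, 122, 127]), (282, [584, -23, 53], [115, 143, 159])]
236 [(226, [554, -16, 59], [109, 119, 124]), (234, [558, -18, 58], [107, 118, 123]), (240, [561, -18, 59], [108, 118, 123]), (244, [563, -19, 58], [109, 119, 124]), (247, [565, -19, 58], [113, 125, 130]), (250, [566, -21, 55], [32, 30, 30]), (253, [568, -21, 56], [55, 56, 59]), (256, [570, -21, 55], [29, 28, 25]), (260, [572, -21, 58], [107, 118, 123]), (266, [575, -21, 58], [106, 117, 122]), (274, [580, -22, 59], [108, 119, 124]), (282, [584, -23, 58], [108, 117, 122])]
[ 0.56651764 -0.02883434  0.0176884 ] 0.0005990278256114194 0.0 [-0.01467678 -0.05949737  0.01826627]
```

```bash
python3 - <<'E'
from h import *
D=np.load("w1.npz"); d,K,R,t=[D[k] for k in("d","K","R","t")]
P=cloud(d,K,R,t); T=np.array([.5026,-.0036,.2033]); Rt=Ro.from_euler('xyz',[-3.1413,.0012,.4615]).as_matrix()
L=(P-T)@Rt*1000
for sgn in(-1,1):
    m=(d>0)&(sgn*L[...,1]>40)&(sgn*L[...,1]<70)&(np.abs(L[...,0])<25)&(L[...,2]>-60)&(L[...,2]<30)
    k=L[m]; print(sgn,len(k),"tip z range",k[:,2].min(),k[:,2].max())
    for z in range(-40,8,4):
        s=k[(k[:,2]>=z)&(k[:,2]<z+4)]
        if len(s): print(z,len(s),s[:,1].min().round(),s[:,1].max().round(),s[:,0].max().round())
print(L[228:245:4,160:182:4].round().astype(int).tolist())
E
```

```text
-1 1345 tip z range -59.97577671674081 -22.28447099887467
-40 153 -62.0 -45.0 11.0
-36 143 -61.0 -45.0 11.0
-32 112 -57.0 -45.0 11.0
-28 87 -54.0 -45.0 11.0
-24 11 -50.0 -46.0 10.0
1 1365 tip z range -59.99409888361684 -22.94977120309188
-40 162 46.0 63.0 11.0
-36 148 46.0 62.0 11.0
-32 106 46.0 57.0 11.0
-28 85 46.0 53.0 11.0
-24 15 46.0 50.0 10.0
[[[11, -54, -31], [11, -51, -31], [11, -49, -30], [9, -48, -27], [9, -46, -26], [-95, -109, 204]], [[11, -52, -36], [11, -50, -36], [10, -48, -35], [9, -46, -32], [7, -45, -28], [-101, -109, 203]], [[11, -50, -42], [10, -49, -40], [9, -47, -37], [8, -46, -35], [4, -46, -28], [-107, -109, 203]], [[10, -49, -45], [9, -48, -44], [9, -46, -43], [5, -46, -35], [2, -46, -29], [-114, -110, 203]], [[10, -48, -49], [9, -46, -48], [7, -46, -44], [3, -46, -36], [0, -45, -30], [-120, -110, 203]]]
```

The depth image shows the real finger tips end about 22 mm short of the reported TCP, so the fingers closed above the shank. I'll open, go 20 mm lower, and grip again.

Request:
{"method": "send_rows", "body": {"plan": [[[0, 0, 0], [0, 0, 0]], [[0, 0, 0], [0, 0, 0]], [[0, 0, 0], [0, 0, 0]], [[0, 0, 0], [0, 0, 0]], [[0, 0, 0], [0, 0, 0]], [[0, 0, 0.3], [0, 0, 0]], [[0, 0, 0.3], [0, 0, 0]], [[0, 0, 0.2], [0, 0, 0]], [[0, 0, 0], [0, 0, 0]], [[0, 0, 0], [0, 0, 0]]], "gripper": 0}}

```text
time: 29.35
tool_pos: [0.5666, -0.0288, -0.0023]
tool_rot: [3.141, 0.0, 1.371]
contact_force: [0.6, -0.1, 0.1]
opening: 0.0458
grip_force: 0.0
```

Request:
{"method": "send_rows", "body": {"plan": [[[0, 0, 0], [0, 0, 0]], [[0, 0, 0], [0, 0, 0]], [[0, 0, 0], [0, 0, 0]], [[0, 0, 0], [0, 0, 0]], [[0, 0, 0], [0, 0, 0]], [[0, 0, 0], [0, 0, 0]], [[0, 0, 0], [0, 0, 0]], [[0, 0, 0], [0, 0, 0]], [[0, 0, 0], [0, 0, 0]], [[0, 0, 0], [0, 0, 0]]], "gripper": -1, "force": 40}}

```text
time: 30.6
tool_pos: [0.5666, -0.0288, -0.0022]
tool_rot: [3.141, 0.0, 1.371]
contact_force: [0.0, -0.5, 1.7]
opening: 0.0093
grip_force: 40.0
```

Request:
{"method": "send_rows", "body": {"plan": [[[0, 0, -0.4], [0, 0, 0]], [[0, 0, -0.7], [0, 0, 0]], [[0, 0, -0.9], [0, 0, 0]], [[0, 0, -1], [0, 0, 0]], [[0, 0, -0.8], [0, 0, 0.1]], [[0, 0, 0], [0, 0, 0.1]], [[0, 0, 0], [0, 0, 0.1]], [[0, 0, 0], [0, 0, 0.1]], [[0, 0, 0], [0, 0, 0.1]], [[0, 0, 0], [0, 0, 0.1]]]}}

```text
time: 31.85
tool_pos: [0.5664, -0.0288, 0.0931]
tool_rot: [3.142, 0.0, 0.424]
contact_force: [-0.5, -0.1, -1.5]
opening: 0.0092
grip_force: 40.0
```

```bash
python3 - <<'E'
from h import *
delta([.5055,.2914,.095],.23)
E
```

```text
t 31.85 pos [ 0.5664 -0.0288  0.0931] rot [3.1415e+00 1.0000e-04 4.2370e-01] open 0.0092 grip 40.0 F [-0.5 -0.1 -1.5]
shift [  3.046 -12.676  -0.075]
turn [0.    0.    0.123]
```

Request:
{"method": "send_rows", "body": {"plan": [[[0.2, -0.9, 0], [0, 0, 0]], [[0.2, -0.9, 0], [0, 0, 0]], [[0.25, -0.95, 0], [0, 0, 0]], [[0.25, -0.95, 0], [0, 0, 0]], [[0.25, -0.95, 0], [0, 0, 0]], [[0.25, -0.95, 0], [0, 0, 0]], [[0.25, -0.95, 0], [0, 0, 0]], [[0.25, -0.95, 0], [0, 0, 0]], [[0.25, -0.95, 0], [0, 0, 0]], [[0.25, -0.95, 0], [0, 0, 0]]]}}

```text
time: 33.1
tool_pos: [0.5231, 0.2106, 0.0932]
tool_rot: [3.141, -0.0, 0.429]
contact_force: [0.5, -0.0, -0.6]
opening: 0.0093
grip_force: 40.0
```

Request:
{"method": "send_rows", "body": {"plan": [[[0.25, -0.95, 0], [0, 0, 0]], [[0.25, -0.95, 0], [0, 0, 0]], [[0.15, -0.9, 0], [0, 0, 0]], [[0, 0, 0], [0, 0, 0.06]], [[0, 0, 0], [0, 0, 0.063]], [[0, 0, 0], [0, 0, 0]], [[0, 0, 0], [0, 0, 0]], [[0, 0, 0], [0, 0, 0]], [[0, 0, 0], [0, 0, 0]], [[0, 0, 0], [0, 0, 0]]]}}

```text
time: 34.35
tool_pos: [0.5091, 0.2802, 0.0927]
tool_rot: [3.142, 0.0, 0.236]
contact_force: [-0.1, -0.2, -1.5]
opening: 0.0091
grip_force: 40.0
```

```bash
python3 - <<'E'
from h import *
delta([.5055,.2914,-.0042],.23)
im,d,K,R,t=cam("wrist"); cv2.imwrite("pics/w6.png",im); np.savez("w6.npz",im=im,d=d,K=K,R=R,t=t)
P=cloud(d,K,R,t); hsv=cv2.cvtColor(im,cv2.COLOR_BGR2HSV)
o=np.array([.5055,.2914]); a=.23; M=np.array([[np.cos(a),np.sin(a)],[-np.sin(a),np.cos(a)]])
q=P[(d>0)&(np.hypot(P[...,0]-o[0],P[...,1]-o[1])<.12)]
for n,lo,hi in(("plate",.006,.014),("rests",.026,.037),("spanner",.085,.13)):
    k=q[(q[:,2]>lo)&(q[:,2]<hi)]; l=(k[:,:2]-o)@M.T; print(n,len(k),np.percentile(l,[0,2,98,100],axis=0).round(4).tolist(),k[:,2].mean() if len(k) else 0)
E
```

```text
t 34.35 pos [0.5091 0.2802 0.0927] rot [3.1415 0.     0.2358] open 0.0091 grip 40.0 F [-0.1 -0.2 -1.5]
shift [-0.034 -0.467  3.875]
turn [0.    0.    0.004]
plate 3069 [[-0.0491, -0.0326], [-0.0382, -0.0315], [0.0507, 0.0309], [0.0526, 0.0323]] 0.01056184881290437
rests 563 [[-0.0319, -0.0028], [-0.0302, -0.0023], [0.0369, 0.02], [0.0371, 0.021]] 0.031176163233539663
spanner 351 [[0.0089, -0.0334], [0.0091, -0.0316], [0.0814, 0.0061], [0.0861, 0.0077]] 0.12486609860170488
```

View pics/w6.png

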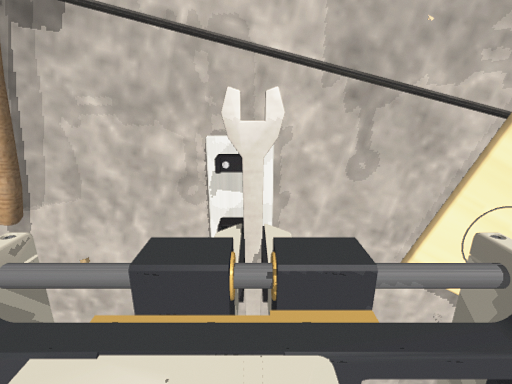

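The wrist view shows the fork at (250,105) and the stand's rests at (230,160), slightly to the left. I need a shift of about −12 mm along tool y. First a check of the spanner's tilt from the saved depth.

```bash
python3 - <<'E'
from h import *
D=np.load("w6.npz"); d,K,R,t=[D[k] for k in("d","K","R","t")]
P=cloud(d,K,R,t)
for v in(125,140,155,170,185,200,215): print(v,[(P[v,u]*1000).round(1).tolist() for u in(246,254,262)])
E
```

```text
125 [[575.9, 298.4, 132.5], [576.9, 294.6, 133.4], [577.8, 290.8, 133.5]]
140 [[569.1, 296.8, 134.5], [570.0, 292.9, 134.5], [570.9, 289.1, 134.8]]
155 [[561.6, 295.1, 133.1], [562.6, 291.1, 133.2], [563.6, 287.3, 133.7]]
170 [[554.0, 293.3, 132.6], [555.2, 289.4, 133.5], [556.0, 285.3, 132.9]]
185 [[546.2, 291.5, 132.7], [547.5, 287.5, 133.7], [548.5, 283.5, 133.9]]
200 [[538.7, 289.7, 134.2], [539.3, 285.5, 133.0], [540.5, 281.5, 133.6]]
215 [[529.9, 287.7, 132.8], [531.2, 283.6, 133.5], [532.2, 279.4, 133.5]]
```

Request:
{"method": "send_rows", "body": {"plan": [[[-0.08, -0.46, 0], [0, 0, 0]], [[0, 0, 0.7], [0, 0, 0]], [[0, 0, 0.9], [0, 0, 0]], [[0, 0, 0.9], [0, 0, 0]], [[0, 0, 0.7], [0, 0, 0]], [[0, 0, 0.35], [0, 0, 0]], [[0, 0, 0.18], [0, 0, 0]], [[0, 0, 0.08], [0, 0, 0]], [[0, 0, 0.05], [0, 0, 0]], [[0, 0, 0], [0, 0, 0]]]}}

```text
time: 35.65
tool_pos: [0.5046, 0.291, -0.0035]
tool_rot: [-3.142, -0.001, 0.236]
contact_force: [-0.4, -0.3, -0.0]
opening: 0.0094
grip_force: 40.0
```

Request:
{"method": "send_rows", "body": {"plan": [[[0, 0, 0.03], [0, 0, 0]], [[0, 0, 0], [0, 0, 0]], [[0, 0, 0], [0, 0, 0]], [[0, 0, 0], [0, 0, 0]], [[0, 0, 0], [0, 0, 0]], [[0, 0, 0], [0, 0, 0]], [[0, 0, 0], [0, 0, 0]], [[0, 0, 0], [0, 0, 0]], [[0, 0, 0], [0, 0, 0]], [[0, 0, 0], [0, 0, 0]]]}}

```text
time: 36.9
tool_pos: [0.5047, 0.2911, -0.0042]
tool_rot: [3.142, -0.001, 0.236]
contact_force: [-0.4, -1.4, 6.1]
opening: 0.0095
grip_force: 40.0
```

Request:
{"method": "send_rows", "body": {"plan": [[[0, 0, 0], [0, 0, 0]], [[0, 0, 0], [0, 0, 0]], [[0, 0, 0], [0, 0, 0]], [[0, 0, 0], [0, 0, 0]], [[0, 0, 0], [0, 0, 0]], [[0, 0, -0.4], [0, 0, 0]], [[0, 0, -0.7], [0, 0, 0]], [[0, 0, -1], [0, 0, 0]], [[0, 0, -1], [0, 0, 0]], [[0, 0, -1], [0, 0, 0]]], "gripper": 0}}

```text
time: 38.15
tool_pos: [0.5047, 0.2911, 0.1004]
tool_rot: [-3.141, -0.002, 0.236]
contact_force: [0.4, -0.5, -0.4]
opening: 0.0457
grip_force: 0.0
```

Request:
{"method": "send_rows", "body": {"plan": [[[0, 0, -1], [0, 0, 0]], [[0, 0, -1], [0, 0, 0]], [[0, 1, -0.6], [0, 0, 0]], [[0, 1, 0], [0, 0, 0]], [[0, 1, 0], [0, 0, 0]], [[0, 1, 0], [0, 0, 0]], [[0, 1, 0], [0, 0, 0]], [[0, 1, 0], [0, 0, 0]], [[0, 1, 0], [0, 0, 0]], [[0, 1, 0], [0, 0, 0]]], "gripper": 1}}

```text
time: 39.4
tool_pos: [0.5514, 0.0957, 0.1646]
tool_rot: [3.141, -0.002, 0.236]
contact_force: [-0.0, 0.7, 0.0]
opening: 0.0917
grip_force: 0.0
```

```bash
python3 - <<'E'
from h import *
delta([.4996,-.2948,.165],.46)
im,d,K,R,t=cam("top"); P=cloud(d,K,R,t); np.savez("top3.npz",im=im,d=d,K=K,R=R,t=t)
o=np.array([.5055,.2914]); a=.23; M=np.array([[np.cos(a),np.sin(a)],[-np.sin(a),np.cos(a)]])
q=P[(d>0)&(np.hypot(P[...,0]-o[0],P[...,1]-o[1])<.12)]
k=q[(q[:,2]>.02)&(q[:,2]<.06)]; l=(k[:,:2]-o)@M.T; print("spanner",len(k),l.min(0),l.max(0),k[:,2].mean(),"ends",k[l[:,0]>.06,2].mean(),k[l[:,0]<-.06,2].mean())
e=l[abs(l[:,0])>.06]; print(np.polyfit(e[:,0],e[:,1],1))
cv2.imwrite("pics/top3.png",cv2.resize(im[155:265,135:385],None,fx=3.2,fy=3.2,interpolation=cv2.INTER_CUBIC))
E
```

```text
t 39.4 pos [0.5514 0.0957 0.1646] rot [ 3.1411e+00 -1.8000e-03  2.3570e-01] open 0.0917 grip 0.0 F [-0.   0.7  0. ]
shift [-5.663 14.705 -0.021]
turn [ 0.    -0.001 -0.143]
spanner 358 [-0.08487891 -0.0221346 ] [0.08716513 0.0202083 ] 0.03491914856621554 ends 0.03633587065663247 0.038677686945742876
[ 0.00667233 -0.00136138]
```

View pics/top3.png

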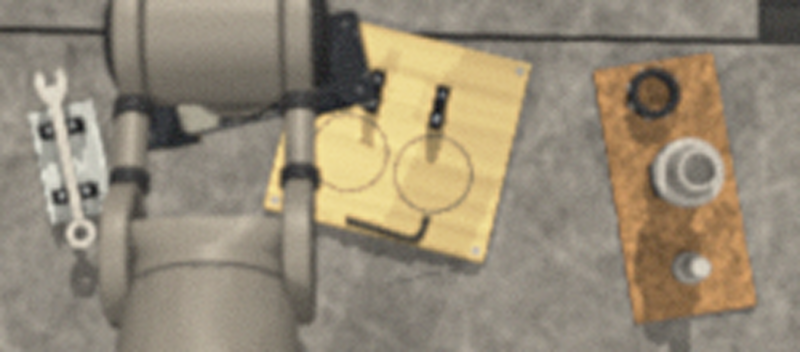

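The spanner lies centred across both rests, with its fork at (48,90) and ring at (82,233). The holder at (690,172) and pin at (692,265) stand on the mat. Now I'll return the holder.

Request:
{"method": "send_rows", "body": {"plan": [[[-0.378, 0.98, 0], [0, 0, 0]], [[-0.378, 0.98, 0], [0, 0, 0]], [[-0.378, 0.98, 0], [0, 0, 0]], [[-0.378, 0.98, 0], [0, 0, 0]], [[-0.378, 0.98, 0], [0, 0, 0]], [[-0.378, 0.98, 0], [0, 0, 0]], [[-0.378, 0.98, 0], [0, 0, 0]], [[-0.378, 0.98, 0], [0, 0, 0]], [[-0.378, 0.98, 0], [0, 0, 0]], [[-0.378, 0.98, 0], [0, 0, 0]]]}}

```text
time: 40.7
tool_pos: [0.5165, -0.1643, 0.1644]
tool_rot: [3.141, -0.001, 0.236]
contact_force: [-0.4, -0.7, 0.0]
opening: 0.092
grip_force: 0.0
```

Request:
{"method": "send_rows", "body": {"plan": [[[-0.378, 0.98, 0], [0, 0, 0]], [[-0.378, 0.98, 0], [0, 0, 0]], [[-0.378, 0.98, 0], [0, 0, 0]], [[-0.378, 0.98, 0], [0, 0, 0]], [[-0.37, 0.98, 0], [0, 0, 0]], [[0, 0, 0], [0, 0, -0.07]], [[0, 0, 0], [0, 0, -0.073]], [[0, 0, 0], [0, 0, 0]], [[0, 0, 0], [0, 0, 0]], [[0, 0, 0], [0, 0, 0]]]}}

```text
time: 41.95
tool_pos: [0.4994, -0.2937, 0.1633]
tool_rot: [3.141, -0.0, 0.459]
contact_force: [-0.7, 0.3, -0.1]
opening: 0.0921
grip_force: 0.0
```

```bash
python3 - <<'E'
from h import *
delta([.4996,-.2948,.0526],.46)
im,d,K,R,t=cam("wrist"); P=cloud(d,K,R,t); q=P[d>0]
k=q[(np.hypot(q[:,0]-.4996,q[:,1]+.2948)<.04)&(q[:,2]>.106)&(q[:,2]<.125)];print("holder",len(k),k.mean(0) if len(k) else 0,np.ptp(k,axis=0) if len(k) else 0,((k.max(0)+k.min(0))/2) if len(k) else 0)
E
```

```text
t 41.95 pos [ 0.4994 -0.2937  0.1633] rot [ 3.1412e+00 -2.0000e-04  4.5930e-01] open 0.0921 grip 0.0 F [-0.7  0.3 -0.1]
shift [-0.011  0.041  4.428]
turn [ 0. -0. -0.]
holder 909 [ 0.49974099 -0.29430017  0.11366299] [0.0397784  0.03939749 0.01105559] [ 0.49822813 -0.29454138  0.11157551]
```

Request:
{"method": "send_rows", "body": {"plan": [[[0, 0.04, 0.7], [0, 0, 0]], [[0, 0, 0.9], [0, 0, 0]], [[0, 0, 0.9], [0, 0, 0]], [[0, 0, 0.9], [0, 0, 0]], [[0, 0, 0.7], [0, 0, 0]], [[0, 0, 0.32], [0, 0, 0]], [[0, 0, 0], [0, 0, 0]], [[0, 0, 0], [0, 0, 0]], [[0, 0, 0], [0, 0, 0]], [[0, 0, 0], [0, 0, 0]]]}}

```text
time: 43.25
tool_pos: [0.4999, -0.2949, 0.053]
tool_rot: [3.141, -0.0, 0.46]
contact_force: [1.2, 0.2, 0.6]
opening: 0.0917
grip_force: 0.0
```

Request:
{"method": "send_rows", "body": {"plan": [[[0, 0, 0], [0, 0, 0]], [[0, 0, 0], [0, 0, 0]], [[0, 0, 0], [0, 0, 0]], [[0, 0, 0], [0, 0, 0]], [[0, 0, 0], [0, 0, 0]], [[0, 0, 0], [0, 0, 0]], [[0, 0, 0], [0, 0, 0]], [[0, 0, 0], [0, 0, 0]], [[0, 0, 0], [0, 0, 0]], [[0, 0, 0], [0, 0, 0]]], "gripper": -1, "force": 45}}

```text
time: 44.5
tool_pos: [0.4996, -0.2947, 0.0524]
tool_rot: [-3.141, 0.0, 0.46]
contact_force: [-0.4, 0.0, -0.8]
opening: 0.0594
grip_force: 44.7
```

Request:
{"method": "send_rows", "body": {"plan": [[[0, 0, -0.5], [0, 0, 0]], [[0, 0, -1], [0, 0, 0]], [[0, 0, -1], [0, 0, 0]], [[0, 0, -1], [0, 0, 0]], [[0.3, -0.5, -0.4], [0, 0, 0]], [[0.52, -0.917, 0], [0, 0, 0]], [[0.52, -0.917, 0], [0, 0, 0]], [[0.52, -0.917, 0], [0, 0, 0]], [[0.52, -0.917, 0], [0, 0, 0]], [[0.52, -0.917, 0], [0, 0, 0]]]}}

```text
time: 45.75
tool_pos: [0.5075, -0.1466, 0.1494]
tool_rot: [-3.14, 0.001, 0.461]
contact_force: [0.8, 0.9, -6.2]
opening: 0.0591
grip_force: 44.5
```

Request:
{"method": "send_rows", "body": {"plan": [[[0.52, -0.917, 0], [0, 0, 0]], [[0.52, -0.917, 0], [0, 0, 0]], [[0.52, -0.917, 0], [0, 0, 0]], [[0.52, -0.917, 0], [0, 0, 0]], [[0.52, -0.917, 0], [0, 0, 0]], [[0.52, -0.917, 0], [0, 0, 0]], [[0.23, -0.413, 0], [0, 0, 0]], [[0, 0, 0.8], [0, 0, 0]], [[0, 0, 0.8], [0, 0, 0]], [[0, 0, 0], [0, 0, 0]]]}}

```text
time: 47.0
tool_pos: [0.516, 0.0211, 0.1085]
tool_rot: [-3.14, 0.004, 0.46]
contact_force: [0.2, -0.5, -6.0]
opening: 0.059
grip_force: 44.5
```

```bash
python3 - <<'E'
from h import *
delta([.5175,.0212,.0594],.46)
E
```

```text
t 47.0 pos [0.516  0.0211 0.1085] rot [-3.1396  0.0037  0.4602] open 0.059 grip 44.5 F [ 0.2 -0.5 -6. ]
shift [0.064 0.027 1.963]
turn [-0.001  0.002  0.   ]
```

Request:
{"method": "send_rows", "body": {"plan": [[[0, 0, 0], [0, 0, 0]], [[0, 0.02, 0.6], [0, 0, 0]], [[0, 0, 0.6], [0, 0, 0]], [[0, 0, 0.3], [0, 0, 0]], [[0, 0, 0.15], [0, 0, 0]], [[0, 0, 0.08], [0, 0, 0]], [[0, 0, 0.04], [0, 0, 0]], [[0, 0, 0.02], [0, 0, 0]], [[0, 0, 0], [0, 0, 0]], [[0, 0, 0], [0, 0, 0]]]}}

```text
time: 48.25
tool_pos: [0.5178, 0.0205, 0.0653]
tool_rot: [3.141, -0.0, 0.46]
contact_force: [0.2, 0.4, -5.7]
opening: 0.0594
grip_force: 44.5
```

Request:
{"method": "send_rows", "body": {"plan": [[[0, 0, 0.08], [0, 0, 0]], [[0, 0, 0.06], [0, 0, 0]], [[0, 0, 0.05], [0, 0, 0]], [[0, 0, 0.03], [0, 0, 0]], [[0, 0, 0.02], [0, 0, 0]], [[0, 0, 0.01], [0, 0, 0]], [[0, 0, 0], [0, 0, 0]], [[0, 0, 0], [0, 0, 0]], [[0, 0, 0], [0, 0, 0]], [[0, 0, 0], [0, 0, 0]]]}}

```text
time: 49.5
tool_pos: [0.518, 0.0206, 0.0593]
tool_rot: [3.141, -0.001, 0.46]
contact_force: [-2.1, 1.8, 3.9]
opening: 0.0595
grip_force: 44.8
```

Request:
{"method": "send_rows", "body": {"plan": [[[0, 0, 0], [0, 0, 0]], [[0, 0, 0], [0, 0, 0]], [[0, 0, 0], [0, 0, 0]], [[0, 0, 0], [0, 0, 0]], [[0, 0, 0], [0, 0, 0]], [[0, 0, -0.5], [0, 0, 0]], [[0, 0, -0.8], [0, 0, 0]], [[0, 0, -1], [0, 0, 0]], [[0, 0, -1], [0, 0, 0]], [[0, 0, -1], [0, 0, 0]]], "gripper": 1}}

```text
time: 50.75
tool_pos: [0.5178, 0.0206, 0.1683]
tool_rot: [3.141, -0.001, 0.46]
contact_force: [-0.0, 0.9, -0.0]
opening: 0.0919
grip_force: 0.0
```

Request:
{"method": "send_rows", "body": {"plan": [[[0, 0, 0], [0, 0, 0.11]], [[0, 0, 0], [0, 0, 0.11]], [[0, 0, 0], [0, 0, 0.11]], [[0, 0, 0], [0, 0, 0.109]], [[-0.1, 0.9, 0], [0, 0, 0]], [[-0.1, 0.95, 0], [0, 0, 0]], [[-0.1, 0.95, 0], [0, 0, 0]], [[-0.1, 0.95, 0], [0, 0, 0]], [[-0.1, 0.95, 0], [0, 0, 0]], [[-0.1, 0.95, 0], [0, 0, 0]]]}}

```text
time: 52.0
tool_pos: [0.4709, -0.1144, 0.1674]
tool_rot: [3.141, -0.001, -0.229]
contact_force: [0.4, -0.1, -0.3]
opening: 0.0916
grip_force: 0.0
```

```bash
python3 - <<'E'
from h import *
delta([.4112,-.3076,.12],-.2287)
im,d,K,R,t=cam("top"); P=cloud(d,K,R,t); q=P[d>0]
k=q[(np.hypot(q[:,0]-.5175,q[:,1]-.0212)<.045)&(q[:,2]>.095)&(q[:,2]<.14)];print("holder",len(k),k.mean(0) if len(k) else 0)
E
```

```text
t 52.0 pos [ 0.4709 -0.1144  0.1674] rot [ 3.1413e+00 -1.2000e-03 -2.2930e-01] open 0.0916 grip 0.0 F [ 0.4 -0.1 -0.3]
shift [-0.572  8.069  1.9  ]
turn [ 0.    -0.001 -0.   ]
holder 177 [0.51633589 0.02028536 0.10964965]
```

Request:
{"method": "send_rows", "body": {"plan": [[[-0.06, 0.95, 0.2], [0, 0, 0]], [[-0.06, 0.95, 0.2], [0, 0, 0]], [[-0.06, 0.95, 0.2], [0, 0, 0]], [[-0.06, 0.95, 0.2], [0, 0, 0]], [[-0.06, 0.95, 0.2], [0, 0, 0]], [[-0.06, 0.95, 0.2], [0, 0, 0]], [[-0.06, 0.95, 0.3], [0, 0, 0]], [[-0.06, 0.9, 0.4], [0, 0, 0]], [[0, 0, 0], [0, 0, 0]], [[0, 0, 0], [0, 0, 0]]]}}

```text
time: 53.3
tool_pos: [0.4168, -0.2942, 0.1196]
tool_rot: [-3.142, -0.001, -0.229]
contact_force: [-0.8, -0.0, 0.1]
opening: 0.0916
grip_force: 0.0
```

```bash
python3 - <<'E'
from h import *
delta([.4112,-.3076,.0344],-.2287)
im,d,K,R,t=cam("wrist"); P=cloud(d,K,R,t); q=P[d>0]
k=q[(np.hypot(q[:,0]-.411,q[:,1]+.3076)<.03)&(q[:,2]>.058)&(q[:,2]<.08)];print("pin",len(k),k.mean(0) if len(k) else 0)
E
```

```text
t 53.3 pos [ 0.4168 -0.2942  0.1196] rot [-3.1416e+00 -6.0000e-04 -2.2940e-01] open 0.0916 grip 0.0 F [-0.8 -0.   0.1]
shift [-0.098  0.574  3.407]
turn [-0. -0. -0.]
pin 429 [ 0.41185489 -0.30756426  0.06739397]
```

Request:
{"method": "send_rows", "body": {"plan": [[[-0.08, 0.574, 0], [0, 0, 0]], [[0, 0, 0], [0, 0, 0]], [[0, 0, 0.8], [0, 0, 0]], [[0, 0, 0.9], [0, 0, 0]], [[0, 0, 0.8], [0, 0, 0]], [[0, 0, 0.6], [0, 0, 0]], [[0, 0, 0.3], [0, 0, 0]], [[0, 0, 0], [0, 0, 0]], [[0, 0, 0], [0, 0, 0]], [[0, 0, 0], [0, 0, 0]]]}}

```text
time: 54.6
tool_pos: [0.4116, -0.3085, 0.0346]
tool_rot: [3.141, -0.001, -0.229]
contact_force: [0.2, 0.2, -0.2]
opening: 0.092
grip_force: 0.0
```

Request:
{"method": "send_rows", "body": {"plan": [[[0, 0, 0], [0, 0, 0]], [[0, 0, 0], [0, 0, 0]], [[0, 0, 0], [0, 0, 0]], [[0, 0, 0], [0, 0, 0]], [[0, 0, 0], [0, 0, 0]], [[0, 0, 0], [0, 0, 0]], [[0, 0, 0], [0, 0, 0]], [[0, 0, 0], [0, 0, 0]], [[0, 0, 0], [0, 0, 0]], [[0, 0, 0], [0, 0, 0]]], "gripper": -1, "force": 25}}

```text
time: 55.85
tool_pos: [0.4113, -0.3081, 0.034]
tool_rot: [-3.141, 0.0, -0.229]
contact_force: [1.3, 0.8, -0.7]
opening: 0.0169
grip_force: 25.0
```

Next the pin. The holder is back beside its spot, so I'll turn the gripper 90° to keep the fingers and body clear of it.

Request:
{"method": "send_rows", "body": {"plan": [[[0, 0, -0.5], [0, 0, 0]], [[0, 0, -0.9], [0, 0, 0]], [[0, 0, -1], [0, 0, 0]], [[0, 0, -0.9], [0, 0, -0.1]], [[0, 0, 0], [0, 0, -0.112]], [[0, 0, 0], [0, 0, -0.112]], [[0, 0, 0], [0, 0, -0.112]], [[0, 0, 0], [0, 0, -0.112]], [[0, 0, 0], [0, 0, -0.112]], [[0, 0, 0], [0, 0, -0.112]]]}}

```text
time: 57.1
tool_pos: [0.4112, -0.3082, 0.1171]
tool_rot: [3.141, 0.0, 0.989]
contact_force: [1.2, -0.5, -1.2]
opening: 0.0172
grip_force: 24.9
```

Request:
{"method": "send_rows", "body": {"plan": [[[0, 0, 0], [0, 0, -0.112]], [[0, 0, 0], [0, 0, -0.112]], [[0.9, 0.1, 0], [0, 0, 0]], [[0.95, 0.1, 0], [0, 0, 0]], [[0.95, 0.1, 0], [0, 0, 0]], [[0.95, 0.1, 0], [0, 0, 0]], [[0.95, 0.1, 0], [0, 0, 0]], [[0.95, 0.1, 0], [0, 0, 0]], [[0.95, 0.1, 0], [0, 0, 0]], [[0.95, 0.1, 0], [0, 0, 0]]]}}

```text
time: 58.35
tool_pos: [0.475, -0.1287, 0.1172]
tool_rot: [3.141, 0.0, 1.335]
contact_force: [-0.7, -0.3, -1.4]
opening: 0.0175
grip_force: 24.9
```

Request:
{"method": "send_rows", "body": {"plan": [[[0.95, 0.1, 0], [0, 0, 0]], [[0.95, 0.1, 0], [0, 0, 0]], [[0.95, 0.1, 0], [0, 0, 0]], [[0, 0, 0.7], [0, 0, 0]], [[0, 0, 0.7], [0, 0, 0]], [[0, 0, 0], [0, 0, 0]], [[0, 0, 0], [0, 0, 0]], [[0, 0, 0], [0, 0, 0]], [[0, 0, 0], [0, 0, 0]], [[0, 0, 0], [0, 0, 0]]]}}

```text
time: 59.6
tool_pos: [0.4988, -0.0618, 0.0817]
tool_rot: [3.141, 0.0, 1.335]
contact_force: [-0.8, -0.1, -2.0]
opening: 0.0175
grip_force: 24.9
```

```bash
python3 - <<'E'
from h import *
delta([.4977,-.0604,.041],1.342)
im,d,K,R,t=cam("wrist"); cv2.imwrite("pics/w7.png",im)
E
```

```text
t 59.6 pos [ 0.4988 -0.0618  0.0817] rot [3.1411e+00 1.0000e-04 1.3351e+00] open 0.0175 grip 24.9 F [-0.8 -0.1 -2. ]
shift [ 0.046 -0.056  1.628]
turn [ 0.     0.    -0.004]
```

View pics/w7.png

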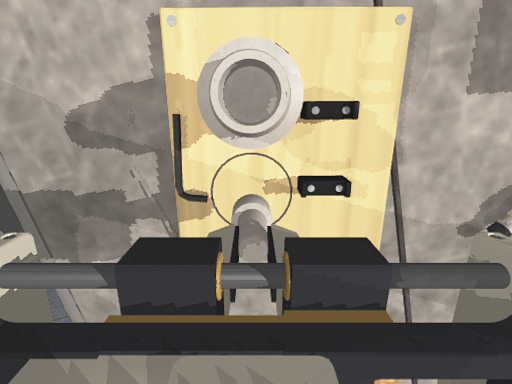

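The pin at (252,210) hangs upright over its ring, and the holder at (250,95) is back in its own spot. Both are clear of each other, so I'm lowering the pin.

Request:
{"method": "send_rows", "body": {"plan": [[[0.046, -0.056, 0.5], [0, 0, 0]], [[0, 0, 0.5], [0, 0, 0]], [[0, 0, 0.28], [0, 0, 0]], [[0, 0, 0.15], [0, 0, 0]], [[0, 0, 0.09], [0, 0, 0]], [[0, 0, 0.05], [0, 0, 0]], [[0, 0, 0.03], [0, 0, 0]], [[0, 0, 0.02], [0, 0, 0]], [[0, 0, 0], [0, 0, 0]], [[0, 0, 0], [0, 0, 0]]]}}

```text
time: 60.9
tool_pos: [0.4976, -0.0604, 0.041]
tool_rot: [3.141, 0.0, 1.335]
contact_force: [-0.5, 0.0, -1.8]
opening: 0.0176
grip_force: 24.9
```

Request:
{"method": "send_rows", "body": {"plan": [[[0, 0, 0.03], [0, 0, 0]], [[0, 0, 0.02], [0, 0, 0]], [[0, 0, 0], [0, 0, 0]], [[0, 0, 0], [0, 0, 0]], [[0, 0, 0], [0, 0, 0]], [[0, 0, 0], [0, 0, 0]], [[0, 0, 0], [0, 0, 0]], [[0, 0, 0], [0, 0, 0]], [[0, 0, 0], [0, 0, 0]], [[0, 0, 0], [0, 0, 0]]]}}

```text
time: 62.15
tool_pos: [0.498, -0.0604, 0.0408]
tool_rot: [3.14, 0.0, 1.335]
contact_force: [-2.4, 0.5, 7.4]
opening: 0.0174
grip_force: 25.2
```

Contact. Releasing, lifting and backing off towards −y.

Request:
{"method": "send_rows", "body": {"plan": [[[0, 0, 0], [0, 0, 0]], [[0, 0, 0], [0, 0, 0]], [[0, 0, 0], [0, 0, 0]], [[0, 0, 0], [0, 0, 0]], [[0, 0, 0], [0, 0, 0]], [[0, 0, -0.5], [0, 0, 0]], [[0, 0, -0.8], [0, 0, 0]], [[0, 0, -1], [0, 0, 0]], [[0, 0, -1], [0, 0, 0]], [[0, 0, -1], [0, 0, 0]]], "gripper": 0}}

```text
time: 63.4
tool_pos: [0.4976, -0.0603, 0.149]
tool_rot: [3.141, 0.0, 1.335]
contact_force: [-0.1, 0.8, 0.3]
opening: 0.0461
grip_force: 0.0
```

Request:
{"method": "send_rows", "body": {"plan": [[[0, 0, -1], [0, 0, 0]], [[-0.9, 0, -0.5], [0, 0, 0]], [[-1, 0, 0], [0, 0, 0]], [[-1, 0, 0], [0, 0, 0]], [[-1, 0, 0], [0, 0, 0]], [[-1, 0, 0], [0, 0, 0]], [[-1, 0, 0], [0, 0, 0]], [[-1, 0, 0], [0, 0, 0]], [[0, 0, 0], [0, 0, 0]], [[0, 0, 0], [0, 0, 0]]]}}

```text
time: 64.65
tool_pos: [0.4573, -0.2275, 0.1851]
tool_rot: [3.141, -0.0, 1.335]
contact_force: [0.3, 0.4, 0.2]
opening: 0.0462
grip_force: 0.0
```

```bash
python3 - <<'E'
from h import *
im,d,K,R,t=cam("top"); P=cloud(d,K,R,t); D=np.load("top.npz"); P0=cloud(D["d"],D["K"],D["R"],D["t"])
for n,(x0,y0,x1,y1),lo,hi in(("holder",(225,180,262,222),.095,.14),("pin",(258,190,285,222),.05,.09),("nut",(325,170,355,198),.018,.04)):
    for A in(P0,P):
        q=A[y0:y1,x0:x1].reshape(-1,3); q=q[(q[:,2]>lo)&(q[:,2]<hi)]; print(n,len(q),q.mean(0).round(4) if len(q) else 0)
cv2.imwrite("pics/top4.png",cv2.resize(im[155:265,135:385],None,fx=3.2,fy=3.2,interpolation=cv2.INTER_CUBIC))
E
```

```text
holder 184 [0.516  0.0208 0.1092]
holder 176 [0.5166 0.0204 0.1095]
pin 40 [ 0.4977 -0.0599  0.0731]
pin 40 [ 0.4966 -0.0603  0.0737]
nut 133 [ 0.5794 -0.2727  0.0259]
nut 71 [ 0.5857 -0.2621  0.0262]
```

View pics/top4.png

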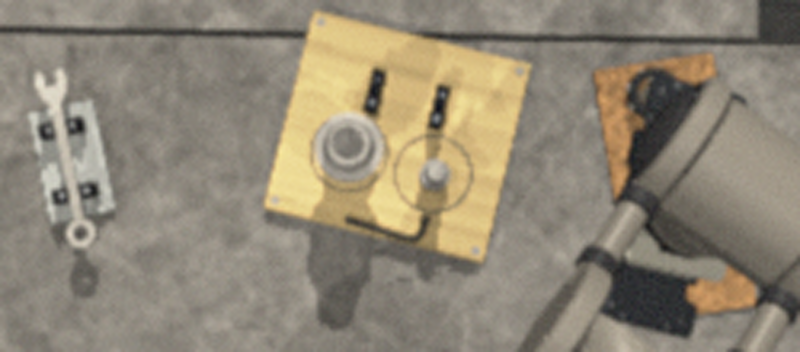

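The holder (350,145) and pin (435,172) are back in their rings, within about 1 mm of where they started. The spanner is on the stand and the hex key hasn't moved. The collet nut is partly hidden by the arm, but the visible part is in place.

```bash
python3 -c "
from h import *
print(robot.hand_in())"
```

```text
the job is handed in; nothing more can be done
None
```

I've handed the job in: the spanner lies centred across both stand rests, and the tool holder and stop pin are back upright in their rings, about 1 mm from where they started. The hex key hasn't moved, and the collet nut, partly hidden by the arm in the last picture, was never touched. The run took about 65 s; the hand-in call returned no verdict.

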